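# Close the heavy gauge-case lid without slamming it

## Robot

A 6-joint arm with a two-finger parallel gripper is mounted at the origin on a cart in front of the work surface, level with it; the furniture and walls round the work are solid. World frame = base frame: x ahead of the robot, y to its left, z up, the work surface at z = 0. Lengths are in m, angles in rad, forces in N, time in s.
With the tool pointing down it reaches from about 0.325 to 0.775 m from the base axis. Payload 9.3 kg.
Tool frame: the origin (TCP) lies at the very end of the fingers, on their centre line; the grasp point (between the pads) lies 19 mm behind it; z points along the fingers, y is the line along which they close (so a half turn about z gives the same grasp; the last joint's range is limited). The gripper opens to 85 mm and grips with 20 to 120 N. Pads are 22 mm wide; open, the fingers measure 114 mm over their backs; the gripper's body (76 mm by 85 mm) begins 54 mm behind the grasp point. The pads swing forward as they close: fully open they stand 13 mm farther back than shut.
Start: joints at [-1.488, 0.259, 0.021, 1.334, 0, 1.418], TCP at [0.128, -0.535, 0.231] pointing down, gripper open.
Joint ranges: [-3.04, 3.04], [-0.91, 1.82], [-1.04, 1.36], [-1.92, 1.95], [-1.52, 1.45], [-3.14, 3.14]. Speed limits (rad/s): [2.22, 2.22, 2.79, 3.14, 3.14, 3.14].

## Interface

Orientations are given as [roll, pitch, yaw] about the fixed x, y, z axes, in that order (R = Rz(yaw) Ry(pitch) Rx(roll)).
In Python, from bench import robot, optics, ticket gives the robot as it stands.
- The arm moves only by the tool drive_tool, never from a script. Its argument "rows" is a list of rows, each an object with "rot": the turn, a rotation vector about the tool's x, y, z each as a share of 180 degrees, from -1 to 1, a list of three; "slide": the shift along the tool's x, y, z each as a share of 0.2 m, from -1 to 1, a list of three; "gripper": the opening, from -1 (shut) to 1 (fully open). A call has 1 to 20 rows; each row is the pose to reach, as a shift and turn from the pose commanded when the call began, along the tool's axes at that moment, turning the shorter way round; what a row does not reach only later rows make up. A row lasts 1/10 s, in which the tool goes at most 50 mm and 8.59 degrees, less where a joint would pass 70% of its speed; a pose out of reach is approached as far as the arm can. A call with a number of a shift or a turn outside -1 to 1 is refused whole. A call with a gripper value outside its range is refused whole. The fingers move at their own pace and stop on an object; "squeeze" is the grip in N (left out, the last holds). Time passes only in rows, so rows that repeat a pose let the fingers close. It gives the time, the measured TCP pose, the force, the opening and the grip force at its end, in the units of the state.
- robot.get_obs(): the state, without advancing time (a new reading comes with each control period).
- optics.read_camera(name): name is "side" or "top" or "wrist"; returns a dict with "frame" (384x512x3 uint8, red, green, blue), "K" (3x3 intrinsics, pixels), "xyz" and "orientation" of the camera in the world; the wrist camera has in their place "T_tool_cam" (4x4, takes a point from camera to tool coordinates, whose origin is the TCP and whose axes are the flange's). Camera axes: x right, y up, looking along -z (the intrinsics and any distortion apply to the point x, -y, -z); pixel columns grow to the right and rows downward; lengths in m; the calibration is good to about 2 mm. A picture is of the moment at which its call begins: read the wrist's pose just before it. There is no depth.
- ticket.job_done(): hands the job in; it is judged then, once.
Trained networks look in a picture, given as the dict that the camera call returned (one of the last four; its "shot" number tells which), for a name from the list of things; names that differ only in an ending like _2 or _b are one class to them, and where a whole thing is asked for, a point or a joint stands for the part that bears it (a point fixed in the world has none). Each returns a list of dicts, best first, with "p" (0 to 1); they miss things now and then, are a little off and sometimes report something else, mostly with a low value. They report only what shows in the picture. A call takes as long as a camera call.
- optics.recognise(thing, picture): "at" ([column, row] in pixels, amid what is visible of it).
- optics.masks_of(thing, picture): "region" (384x512 bool, what is visible of it) and "at" ([column, row] in pixels, amid what is visible of it).
- optics.place_of(thing, picture): "at" ([column, row] in pixels: a listed point, or the origin of a listed thing).
The state is a dict: "time_s": time; "joint_positions": joint angles; "qvel": joint speeds; "tau": joint torques, N m; "tcp_pos": TCP position; "tool_rot": TCP orientation; "contact_force": force on the tool from outside, world axes, zero at the start; "wrist_torque": the same for the moment, N m; "width": finger opening in m; "gripper_force": force on a finger pad.
Only numpy, scipy, OpenCV 4.12 (cv2) and the standard library are available. Lean on these libraries where they do the work, as an engineer would, in place of code of your own. Each camera call takes 0.05 s, during which the arm holds its last target. There are 200 camera calls.

## Task

Close the gauge case: take its heavy lid by the pull bar, lower it gently all the way onto the seal without letting it drop, then press it down just until the catch clicks and stays shut when you let go. Do not let the lid slam or press so hard that the seal frame is crushed, and leave the mouse, the loupe and the brass gear beside the case where they are.

Things in the scene. Friction and masses are not known exactly. Their poses are not given: they have to be found in the camera images.
- case: Blue gauge case fixed to the desk, 130 (x) x 180 (y) x 88 mm, open on top, foam and gauges inside; origin: centre of its underside. Its front (-x) faces the robot. The lid's hinge line runs along the case's y at case x = +68, z = +88 mm. A black rubber bulb seal, about 30 mm proud of the rim at the front, carries the lid before the catch takes.
- lid (a joint): Angle of the dark steel lid (0.9 kg, 140 x 190 mm), rad; grows as it opens. It stays by friction near upright (1.57), falls shut by itself below about 1.3. Its weight alone rests it on the seal, not shut, at about 0.10 to 0.22; pressed on it clicks at -0.03 to 0.08, the exact angle varying by case (seal and catch height +-6 mm, not measurable), and is then held.
- lid_handle (a point): Centre of the lid's round steel pull bar, 12 mm thick, 90 mm clear between its two arms, parallel to the hinge, 42 mm clear of the lid's front edge. In the lid it lies 180 mm from the hinge toward the front and 8 mm above it (at lid angle 0: case x = -112, z = +96 mm); the bar can turn between the fingers as the lid swings.
- seal (a joint): How far the steel frame under the rubber seal is crushed, m; 0 while sound. From its rest on the seal the lid needs a rising push, about 9 N at the pull bar (13 N at the lid's front edge) when the catch takes, some 25 mm lower at the bar. About 1 mm lower the seal is solid; the frame starts to give at 12 N at the bar (16 N at the edge) and is spoilt (1 mm) at 14 N (19 N).
- mouse: White computer mouse, 115 x 60 x 36 mm, loose, beside the case's right end. Origin: centre of its underside.
- loupe: Black eye loupe, a 38 mm wide, 34 mm tall cylinder, loose, left of the case. Origin: centre of its underside.
- gear_b: Small brass gear, 44 mm across, 11 mm thick, lying flat and loose, left of the case towards its rear. Origin: centre of its underside.

How it is judged:
On the way:
1. the lid has been lowered until it is nearly shut (less than 0.25 rad open) (value of joint lid below 0.25 rad), for 0.2 s.
At the end, for the whole second after the job is handed in: The lid is caught shut (joint lid below 0.083 rad) and at rest by itself, with the robot off it (value of joint lid below 0.083 rad and velocity of joint lid between -0.05 and 0.05 rad/s); the robot touches nothing.
It fails at once if the lid drops or slams (closes faster than 1.5 rad/s) (velocity of joint lid below -1.5 rad/s).
It fails at once if the seal frame is crushed by more than 1 mm by pressing too hard (value of joint seal above 0.001 m).
It fails at once if the mouse is moved more than 15 mm (distance of mouse from where it was at the start of the episode above 0.015 m).
It fails at once if the loupe is moved more than 15 mm (distance of loupe from where it was at the start of the episode above 0.015 m).
It fails at once if the gear is moved more than 15 mm (distance of gear_b from where it was at the start of the episode above 0.015 m).
It also fails if it takes over 72 s, if anything falls off the work surface, if the arm or the gripper's body presses on something with over 40 N, if the wrist force passes 120 N, or if a joint passes its speed limit or range.

## Working session

There is one attempt and no reset: what is moved stays moved. The work goes in short steps, Python scripts to look and compute and a tool call to move; the robot and the scene stay as the last step left them, time stands still between calls to the robot, and variables do not carry over. Pictures are saved under pics/ and viewed, at most 10 in all, crops included, and the job is handed in when it is done.

Besides the shell and the picture viewer there is one more tool, called after "Request:" by a JSON object that holds its "name" and its "arguments". drive_tool: Moves the arm, as the interface text tells. Its arguments: {"type":"object","properties":{"rows":{"type":"array","items":{"type":"object","properties":{"rot":{"type":"array","items":{"type":"number","minimum":-1,"maximum":1}},"slide":{"type":"array","items":{"type":"number","minimum":-1,"maximum":1}},"gripper":{"type":"number"}}}},"squeeze":{"type":"number"}},"required":["rows"]}

```bash
mkdir -p pics
cat > h.py <<'E'
import numpy as np, cv2
from scipy.spatial.transform import Rotation as R
from bench import robot, optics, ticket
def cam(p):
    return np.array(p['K']), np.array(p['xyz']), p['orientation']
def save(p,n): cv2.imwrite(f'pics/{n}.png', cv2.cvtColor(p['frame'],cv2.COLOR_RGB2BGR))
E
python3 - <<'E'
from h import *
o=robot.get_obs(); print(o)
ps=[]
for n in('side','top'):
    p=optics.read_camera(n); save(p,n+'0'); ps.append(p['frame'])
    print(n,{k:v for k,v in p.items() if k!='frame'})
    for t in('case','lid_handle','mouse','loupe','gear_b'):
        print(t,[(np.round(d['at'],1).tolist(),round(d['p'],2)) for d in optics.place_of(t,p)][:3])
cv2.imwrite('pics/both.png',cv2.cvtColor(cv2.resize(np.vstack(ps),(400*1,600)),cv2.COLOR_RGB2BGR))
E
```

```text
{'time_s': 0.0, 'joint_positions': array([-1.48758515e+00,  2.59174331e-01,  2.07601787e-02,  1.33373117e+00,
       -2.03643190e-05,  1.41820341e+00]), 'qvel': array([ 2.49814208e-03, -1.84484196e-04, -1.75517872e-05, -5.67361934e-04,
       -9.29513114e-04, -2.33649887e-03]), 'tau': array([-6.92462472e-04, -5.55642021e+01,  3.44529319e+01,  1.36068498e-02,
       -3.69432191e-04,  1.67644799e-06]), 'tcp_pos': array([ 0.12846213, -0.53448284,  0.23067527]), 'tool_rot': array([-3.14025624e+00, -1.84921573e-04,  2.35803985e-01]), 'contact_force': array([-0.28185001,  0.42277093,  0.9103754 ]), 'wrist_torque': array([ 0.00723781, -0.02298429,  0.00409842]), 'gripper_force': 0.0, 'width': 0.08532982227755798}
side {'K': array([[495.92178287,   0.        , 247.43472111],
       [  0.        , 495.92178287, 194.30496164],
       [  0.        ,   0.        ,   1.        ]]), 'xyz': array([0.07775154, 0.58946695, 0.69081095]), 'orientation': array([ 0.90452805, -0.01227372, -2.49659037]), 'shot': 1}
case [([230.6, 222.9], 0.65)]
lid_handle [([192.9, 94.3], 0.81)]
mouse []
loupe []
gear_b [([169.6, 252.5], 0.59)]
top {'K': array([[415.94501639,   0.        , 257.88838249],
       [  0.        , 415.94501639, 191.42037039],
       [  0.        ,   0.        ,   1.        ]]), 'xyz': array([ 0.3555642 , -0.0432675 ,  0.90329199]), 'orientation': array([ 2.22953582e-01,  1.77263105e-04, -1.63779362e+00]), 'shot': 2}
case [([242.1, 187.4], 0.61)]
lid_handle []
mouse [([314.8, 169.0], 0.61), ([241.0, 187.1], 0.35)]
loupe [([182.1, 210.7], 0.62)]
gear_b [([178.5, 174.0], 0.57)]
```

View pics/side0.png

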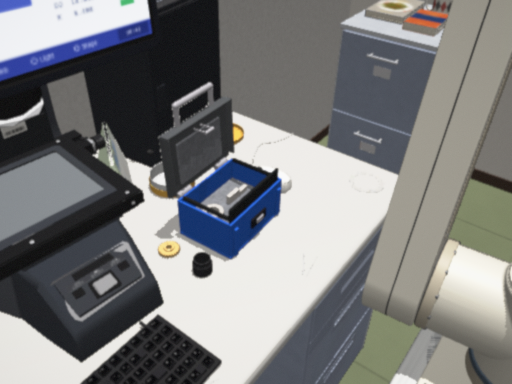

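View pics/top0.png

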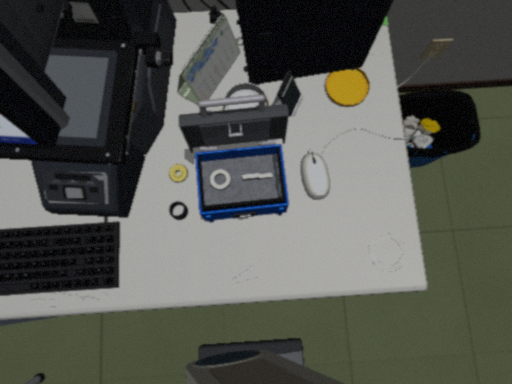

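The side view shows the lid near upright with the bar at about (192,95), the gear at (169,249) and the loupe at (203,265). The top view shows the blue rim at about (197–287, 147–218), the bar at (232,102) and the mouse at (315,175). Next I'll fit the case pose and lid angle.

```bash
cat >> h.py <<'E'
def proj(p,X):
    q=R.from_euler('xyz',p['orientation']).inv().apply(np.atleast_2d(X)-p['xyz'])
    K=np.array(p['K']); return np.c_[K[0,0]*q[:,0]/-q[:,2]+K[0,2], K[1,1]*-q[:,1]/-q[:,2]+K[1,2]]
def ray(p,uv):
    K=np.array(p['K']); d=np.array([(uv[0]-K[0,2])/K[0,0],-(uv[1]-K[1,2])/K[1,1],-1])
    return R.from_euler('xyz',p['orientation']).apply(d)
def onz(p,uv,z):
    d=ray(p,uv); return p['xyz']+d*(z-p['xyz'][2])/d[2]
def hull(uv):
    m=np.zeros((384*4,512*4),np.uint8); cv2.fillConvexPoly(m,cv2.convexHull((uv*4+2).astype(np.int32)),1); return m
def w(c,P): # case frame -> world
    return R.from_euler('z',c[2]).apply(np.atleast_2d(P))+[c[0],c[1],0]
def lidpt(c,a,s,h,y): # s from hinge, h above lid
    return w(c,[68-0,0,88]*np.array(1e-3)+np.array([-s*np.cos(a)+h*np.sin(a),y,s*np.sin(a)+h*np.cos(a)]))[0]
E
cat > fit.py <<'E'
from h import *
from scipy.optimize import minimize
S=optics.read_camera('side');T=optics.read_camera('top')
box=np.array([[x,y,z] for x in(-.065,.065) for y in(-.09,.09) for z in(0,.088)])
ms=[]
for p in(S,T):
    f=cv2.cvtColor(p['frame'],cv2.COLOR_RGB2HSV)
    b=((f[...,0]>105)&(f[...,0]<128)&(f[...,1]>170)&(f[...,2]>60)).astype(np.uint8)
    k=optics.masks_of('case',p); print([(d['p'],d['region'].sum()) for d in k])
    if k: b&=cv2.dilate(k[0]['region'].astype(np.uint8),np.ones((9,9)))
    n,l,st,_=cv2.connectedComponentsWithStats(b); 
    b=np.isin(l,[i for i in range(1,n) if st[i,4]>15])
    ys,xs=np.nonzero(b); print(xs.min(),xs.max(),ys.min(),ys.max())
    ms.append(hull(np.c_[xs,ys].astype(float)))
def cost(c):
    t=0
    for p,m in zip((S,T),ms):
        h=hull(proj(p,w(c,box))); t+=1-(h&m).sum()/(h|m).sum()
    return t
c0=onz(T,(242,187),0); print(c0)
best=min((minimize(cost,[c0[0],c0[1],y],method='Nelder-Mead',options=dict(initial_simplex=[[c0[0],c0[1],y],[c0[0]+.01,c0[1],y],[c0[0],c0[1]+.01,y],[c0[0],c0[1],y+.08]])) for y in(-.15,0,.1)),key=lambda r:r.fun)
c=best.x; print('case',c,best.fun)
for p,n in((S,'side'),(T,'top')):
    print(n,'origin',proj(p,w(c,[0,0,0])))
    for t in ('lid_handle',):
        print(t,[(d['at'],d['p']) for d in optics.place_of(t,p)],[(d['at'],d['p']) for d in optics.masks_of(t,p)])
    for a in(1.45,1.5,1.55,1.6,1.65,1.7): print(a,proj(p,lidpt(c,a,.18,.008,0)).round(1),lidpt(c,a,.18,.008,0).round(3))
for t,uv,z in(('mouse',(314.8,175),.018),('loupe',(178,210),.034),('gear',(178.5,173),.011)): print(t,onz(T,uv,z))
np.save('c.npy',c)
I=[]
for p in(S,T):
    f=cv2.resize(p['frame'],None,fx=3,fy=3)
    for a in (1.57,):
        P=[lidpt(c,a,.18,.008,y) for y in(-.045,.045)]
        cv2.polylines(f,[(proj(p,P)*3).astype(np.int32)],False,(255,0,0),1)
    q=(proj(p,w(c,box))*3).astype(np.int32)
    cv2.polylines(f,[q[[0,1,3,2,6,7,5,4,0]]],True,(255,255,0),1)
    u=q.mean(0).astype(int); I.append(f[max(u[1]-390,0):max(u[1]-390,0)+600,u[0]-200:u[0]+200])
cv2.imwrite('pics/fit.png',cv2.cvtColor(np.hstack(I),cv2.COLOR_RGB2BGR))
E
python3 fit.py
```

```text
[(0.78, np.int64(11171))]
179 279 160 257
[(0.56, np.int64(9619))]
196 287 145 220
[ 0.57238281 -0.02210971  0.        ]
case [ 0.57039943 -0.02383641  0.07907336] 0.11384569862060467
side origin [[231.56642497 221.27777405]]
lid_handle [([192.8, 93.0], 0.57)] [([195.9, 138.1], 0.82)]
1.45 [[205.7  99.7]] [ 0.624 -0.02   0.268]
1.5 [[201.7  98.2]] [ 0.633 -0.019  0.268]
1.55 [[197.7  97. ]] [ 0.642 -0.018  0.268]
1.6 [[193.8  95.9]] [ 0.651 -0.017  0.268]
1.65 [[190.   95.1]] [ 0.66  -0.017  0.267]
1.7 [[186.2  94.5]] [ 0.669 -0.016  0.265]
top origin [[242.82461044 187.81246776]]
lid_handle [([232.9, 101.3], 0.75)] [([233.8, 121.0], 0.94), ([244.6, 200.6], 0.31)]
1.45 [[232.4 118.2]] [ 0.624 -0.02   0.268]
1.5 [[231.7 113. ]] [ 0.633 -0.019  0.268]
1.55 [[231.  107.9]] [ 0.642 -0.018  0.268]
1.6 [[230.3 103. ]] [ 0.651 -0.017  0.268]
1.65 [[229.6  98.2]] [ 0.66  -0.017  0.267]
1.7 [[228.9  93.6]] [ 0.669 -0.016  0.265]
mouse [ 0.58443836 -0.18407169  0.018     ]
loupe [0.52324678 0.11550412 0.034     ]
gear [0.61111632 0.11654555 0.011     ]
```

View pics/fit.png

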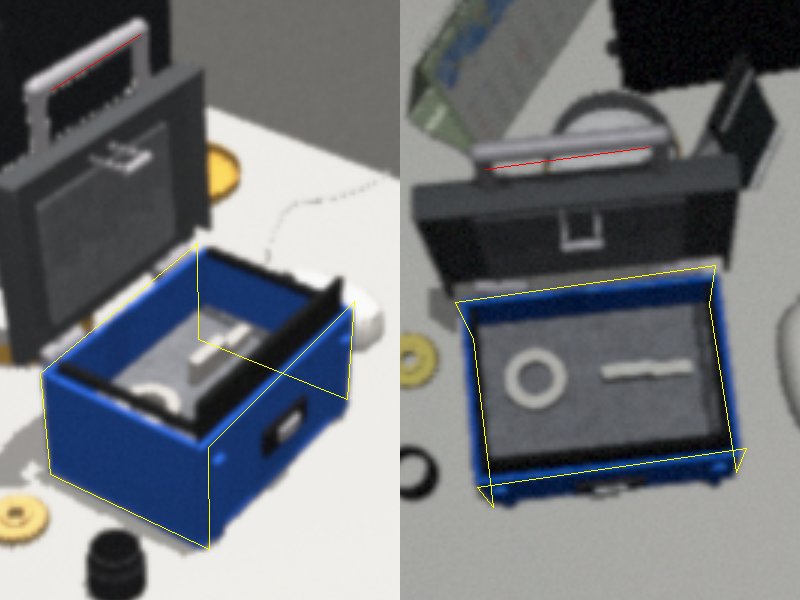

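The overlay shows the case position fits well, but the yaw is a little too large: the bar in the top crop runs (476,147)→(664,133), flatter than the red line. I'll refit with keypoints.

```bash
cat > fit2.py <<'E'
from h import *
from scipy.optimize import least_squares
S=optics.read_camera('side');T=optics.read_camera('top')
c=np.load('c.npy')
box=np.array([[x,y,z] for x in(-.065,.065) for y in(-.09,.09) for z in(0,.088)])
off=[]
for p in(S,T):
    u=(proj(p,w(c,box))*3).astype(np.int32).mean(0).astype(int); off.append(np.array([u[0]-200,max(u[1]-390,0)]))
off[1]=off[1]-[400,0]
k=[(S,0,(207,445),(-.065,.09,.088)),(S,0,(210,548),(-.065,.09,0)),(S,0,(43,375),(.065,.09,.088)),(S,0,(52,470),(.065,.09,0)),(S,0,(352,308),(-.065,-.09,.088)),
(T,1,(474,490),(-.065,.09,.088)),(T,1,(738,460),(-.065,-.09,.088)),(T,1,(716,268),(.065,-.09,.088)),(T,1,(460,308),(.065,.09,.088))]
b=[(S,0,(37,87),1),(S,0,(138,27),-1),(T,1,(476,147),1),(T,1,(664,133),-1)]
def res(v):
    r=[proj(p,w(v[:3],P))[0]-(np.array(u)+off[i])/3+1/3 for p,i,u,P in k]
    r+=[proj(p,lidpt(v[:3],v[3],.18,.008,s*v[4]))[0]-(np.array(u)+off[i])/3+1/3 for p,i,u,s in b]
    return np.ravel(r)
r=least_squares(res,[*c,1.6,.048],loss='soft_l1')
print(r.x.round(4)); print(res(r.x).reshape(-1,2).round(1).tolist())
v=r.x; np.save('v.npy',v)
for a in(v[3],.2,.15,.05,0): print(a,lidpt(v[:3],a,.18,.008,0))
E
python3 fit2.py
```

```text
[ 0.5685 -0.0238  0.0494  1.6404  0.0513]
[[-0.0, 1.6], [-0.7, 1.4], [-0.1, -0.7], [0.1, 1.2], [2.5, -0.6], [0.4, -0.6], [2.4, -1.0], [1.3, 1.6], [-0.3, -2.1], [-1.5, 1.1], [-0.0, 0.3], [0.4, 1.7], [-0.5, -0.3]]
1.6404461565706456 [ 0.65686498 -0.01947884  0.26700683]
0.2 [ 0.46177296 -0.02911933  0.13160101]
0.15 [ 0.45981469 -0.0292161   0.12280903]
0.05 [ 0.45722592 -0.02934402  0.10498625]
0 [ 0.4566019  -0.02937486  0.096     ]
```

```bash
cat >> h.py <<'E'
def cmd(P,rpy,n=None):
    o=robot.get_obs(); r0=R.from_euler('xyz',o['tool_rot'])
    s=r0.inv().apply(np.array(P)-o['tcp_pos'])/.2
    t=(r0.inv()*R.from_euler('xyz',rpy)).as_rotvec()/np.pi
    print('slide',s.round(4),'rot',t.round(4),'dist',np.linalg.norm(s)*.2,'deg',np.linalg.norm(t)*180)
def st():
    o=robot.get_obs(); print(o['time_s'],o['tcp_pos'].round(4),o['tool_rot'].round(3),o['contact_force'].round(2),o['wrist_torque'].round(2),o['width'],o['gripper_force'],o['joint_positions'].round(3))
E
python3 - <<'E'
from h import *
T=optics.read_camera('top')
for uv in((250,80),(310,76),(220,12)):
  for z in(.2,.3,.4,.5): print(uv,z,onz(T,uv,z).round(3))
cmd([.2,-.45,.40],[np.pi,0,1.0])
cmd([.657,-.0195,.40],[np.pi,0,1.62])
E
```

```text
(250, 80) 0.2 [ 0.726 -0.053  0.2  ]
(250, 80) 0.3 [ 0.673 -0.052  0.3  ]
(250, 80) 0.4 [ 0.621 -0.051  0.4  ]
(250, 80) 0.5 [ 0.568 -0.049  0.5  ]
(310, 76) 0.2 [ 0.727 -0.165  0.2  ]
(310, 76) 0.3 [ 0.674 -0.147  0.3  ]
(310, 76) 0.4 [ 0.621 -0.13   0.4  ]
(310, 76) 0.5 [ 0.568 -0.113  0.5  ]
(220, 12) 0.2 [ 0.872 -0.005  0.2  ]
(220, 12) 0.3 [ 0.799 -0.01   0.3  ]
(220, 12) 0.4 [ 0.725 -0.016  0.4  ]
(220, 12) 0.5 [ 0.652 -0.021  0.5  ]
slide [ 0.4466 -0.3286 -0.8436] rot [-0.     -0.     -0.2432] dist 0.20189589524143503 deg 43.78416937505088
slide [ 3.1713 -1.8876 -0.8435] rot [-0.     -0.     -0.4406] dist 0.7571498913501895 deg 79.30755266894725
```

Run:
```python
from h import *
S=optics.read_camera('side');T=optics.read_camera('top')
for uv in((364,70),(250,80)):
  for z in(0,.1,.2,.3,.4,.5,.6): 
    X=onz(T,uv,z); print(uv,X.round(3),proj(S,X).round(0))
f=cv2.resize(S['frame'][0:200,60:320],(780,600),interpolation=cv2.INTER_CUBIC); f=cv2.convertScaleAbs(f,alpha=2.2,beta=20)
cv2.imwrite('pics/bk.png',cv2.cvtColor(f,cv2.COLOR_RGB2BGR))
```

```text
(364, 70) [ 0.839 -0.329  0.   ] [[224. 124.]]
(364, 70) [ 0.786 -0.297  0.1  ] [[232. 101.]]
(364, 70) [ 0.732 -0.266  0.2  ] [[241.  74.]]
(364, 70) [ 0.679 -0.234  0.3  ] [[252.  41.]]
(364, 70) [ 0.625 -0.203  0.4  ] [[266.   1.]]
(364, 70) [ 0.571 -0.171  0.5  ] [[283. -50.]]
(364, 70) [ 0.518 -0.139  0.6  ] [[ 306. -115.]]
(250, 80) [ 0.831 -0.056  0.   ] [[154. 170.]]
(250, 80) [ 0.779 -0.055  0.1  ] [[166. 142.]]
(250, 80) [ 0.726 -0.053  0.2  ] [[180. 109.]]
(250, 80) [ 0.673 -0.052  0.3  ] [[196.  70.]]
(250, 80) [ 0.621 -0.051  0.4  ] [[216.  23.]]
(250, 80) [ 0.568 -0.049  0.5  ] [[241. -35.]]
(250, 80) [ 0.515 -0.048  0.6  ] [[ 272. -109.]]
```

View pics/bk.png

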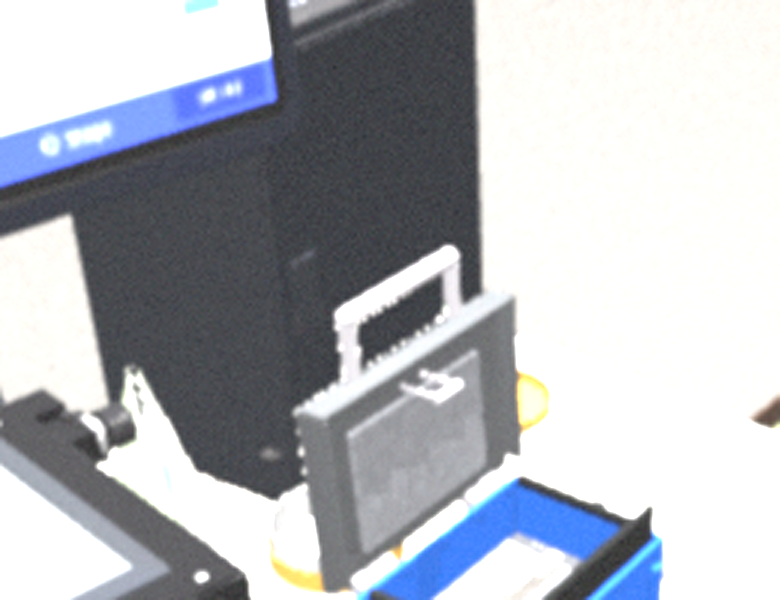

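The dark cabinet's face stands at about x=0.83, clear of the bar, so I'll move above the bar.

Request:
{"name": "drive_tool", "arguments": {"rows": [{"slide":[1,-0.6,-0.8],"rot":[0,0,-0.14],"gripper":1},{"slide":[1,-0.6,-0.8],"rot":[0,0,-0.14],"gripper":1},{"slide":[1,-0.6,-0.8],"rot":[0,0,-0.14],"gripper":1},{"slide":[1,-0.6,-0.8],"rot":[0,0,-0.14],"gripper":1},{"slide":[1,-0.6,-0.8],"rot":[0,0,-0.14],"gripper":1},{"slide":[1,-0.6,-0.8],"rot":[0,0,-0.14],"gripper":1},{"slide":[1,-0.6,-0.8],"rot":[0,0,-0.14],"gripper":1},{"slide":[1,-0.6,-0.8],"rot":[0,0,-0.14],"gripper":1}]}}

```text
time_s: 2.05
tcp_pos: [0.2953, -0.3712, 0.3914]
tool_rot: [3.141, 0.0, 0.677]
contact_force: [0.0, -0.1, 0.3]
width: 0.0854
gripper_force: 0.0
```

```bash
python3 -c "
from h import *
st();cmd([.657,-.0195,.36],[np.pi,0,1.62])"
```

```text
2.05 [ 0.2953 -0.3712  0.3914] [3.141 0.    0.677] [ 0.   -0.07  0.29] [-0.    0.01  0.02] 0.08538793784226864 0.0 [-1.076  0.129  0.259  1.699 -0.     1.388]
slide [ 2.5115 -0.2371  0.1559] rot [ 2.000e-04  2.000e-04 -3.001e-01] dist 0.505498408343621 deg 54.013234528537744
```

Request:
{"name": "drive_tool", "arguments": {"rows": [{"slide":[1,-0.09,0],"rot":[0,0,-0.12],"gripper":1},{"slide":[1,-0.09,0],"rot":[0,0,-0.12],"gripper":1},{"slide":[1,-0.09,0],"rot":[0,0,-0.12],"gripper":1},{"slide":[1,-0.09,0],"rot":[0,0,-0.12],"gripper":1},{"slide":[1,-0.09,0],"rot":[0,0,-0.12],"gripper":1},{"slide":[1,-0.09,0],"rot":[0,0,-0.12],"gripper":1},{"slide":[1,-0.09,0],"rot":[0,0,-0.12],"gripper":1}]}}

```text
time_s: 2.75
tcp_pos: [0.4391, -0.2333, 0.3905]
tool_rot: [-3.14, 0.0, 1.051]
contact_force: [-0.2, -1.1, -0.6]
width: 0.0856
gripper_force: 0.0
```

```bash
python3 -c "
from h import *
st();cmd([.657,-.0195,.36],[np.pi,0,1.62])"
```

```text
2.75 [ 0.4391 -0.2333  0.3905] [-3.14   0.     1.051] [-0.21 -1.06 -0.62] [0.03 0.03 0.03] 0.08558432955685324 0.0 [-0.657  0.172  0.309  1.709 -0.     1.433]
slide [1.469  0.4154 0.1518] rot [-4.00e-04 -1.00e-04 -1.81e-01] dist 0.3068278156920814 deg 32.585081686136924
```

Request:
{"name": "drive_tool", "arguments": {"rows": [{"slide":[1,0.25,0.05],"rot":[0,0,-0.12],"gripper":1},{"slide":[1,0.25,0.05],"rot":[0,0,-0.12],"gripper":1},{"slide":[1,0.25,0.05],"rot":[0,0,-0.12],"gripper":1},{"slide":[1,0.25,0.05],"rot":[0,0,-0.12],"gripper":1},{"slide":[1,0.25,0.05],"rot":[0,0,-0.12],"gripper":1},{"slide":[1,0.25,0.05],"rot":[0,0,-0.12],"gripper":1},{"slide":[1,0.25,0.05],"rot":[0,0,-0.12],"gripper":1},{"slide":[1,0.25,0.05],"rot":[0,0,-0.12],"gripper":1}]}}

```text
time_s: 3.55
tcp_pos: [0.5813, -0.0851, 0.3818]
tool_rot: [3.141, 0.0, 1.427]
contact_force: [0.1, -1.3, 0.2]
width: 0.0857
gripper_force: 0.0
```

```bash
python3 -c "
from h import *
st();cmd([.657,-.0195,.36],[np.pi,0,1.62])"
```

```text
3.55 [ 0.5813 -0.0851  0.3818] [3.141 0.    1.427] [ 0.11 -1.31  0.19] [-0.    0.    0.03] 0.0856617115110201 0.0 [-0.288  0.339  0.517  1.748 -0.     1.427]
slide [0.379  0.3276 0.1092] rot [ 0.0002  0.0001 -0.0614] dist 0.10253748819138422 deg 11.060351498287028
```

Request:
{"name": "drive_tool", "arguments": {"rows": [{"slide":[0.38,0.328,0.11],"rot":[0,0,-0.061],"gripper":1},{"slide":[0.38,0.328,0.11],"rot":[0,0,-0.061],"gripper":1},{"slide":[0.38,0.328,0.11],"rot":[0,0,-0.061],"gripper":1},{"slide":[0.38,0.328,0.11],"rot":[0,0,-0.061],"gripper":1},{"slide":[0.38,0.328,0.11],"rot":[0,0,-0.061],"gripper":1},{"slide":[0.38,0.328,0.11],"rot":[0,0,-0.061],"gripper":1},{"slide":[0.38,0.328,0.11],"rot":[0,0,-0.061],"gripper":1}]}}

```text
time_s: 4.25
tcp_pos: [0.6572, -0.0183, 0.3605]
tool_rot: [3.14, 0.0, 1.62]
contact_force: [-1.1, 0.5, 0.5]
width: 0.0854
gripper_force: 0.0
```

Run:
```python
from h import *
st();cmd([.657,-.0195,.248],[np.pi,0,1.62])
o=robot.get_obs(); W=optics.read_camera('wrist'); M=np.array(W['T_tool_cam']); v=np.load('v.npy')
r=R.from_euler('xyz',o['tool_rot'])
f=W['frame'].copy()
for a in (v[3],):
  P=[lidpt(v[:3],a,.18,.008,y) for y in(-.045,.045)]
  q=np.c_[r.inv().apply(np.array(P)-o['tcp_pos']),[1,1]]@np.linalg.inv(M).T
  K=np.array(W['K']); uv=np.c_[K[0,0]*q[:,0]/-q[:,2]+K[0,2],K[1,1]*q[:,1]/q[:,2]+K[1,2]]
  print(uv); cv2.polylines(f,[uv.astype(np.int32)],False,(255,0,0),1)
print([(d['at'],d['p']) for d in optics.place_of('lid_handle',W)])
cv2.imwrite('pics/w1.png',cv2.cvtColor(f,cv2.COLOR_RGB2BGR))
```

```text
4.25 [ 0.6572 -0.0183  0.3605] [3.14 0.   1.62] [-1.08  0.54  0.46] [-0.01 -0.01 -0.01] 0.08541299310890184 0.0 [-0.155  0.475  0.679  1.773 -0.     1.367]
slide [-0.0058 -0.002   0.5627] rot [ 0.0005  0.0001 -0.0001] dist 0.11254850559216867 deg 0.09926429083236575
[[252.85394026 245.26143316]
 [252.78904972 143.92414157]]
[([250.6, 196.4], 0.64)]
```

View pics/w1.png

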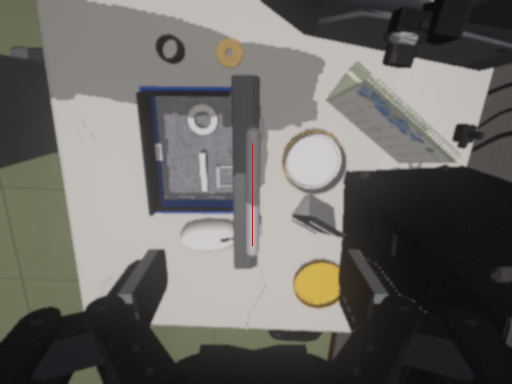

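The wrist view shows the bar from (252,128) to (252,255), lying on the predicted line. Next I descend and grip.

Request:
{"name": "drive_tool", "arguments": {"rows": [{"slide":[-0.005,0,0.2],"gripper":1},{"slide":[-0.005,0,0.35],"gripper":1},{"slide":[-0.005,0,0.45],"gripper":1},{"slide":[-0.005,0,0.56],"gripper":1},{"slide":[-0.005,0,0.56],"gripper":1},{"slide":[-0.005,0,0.56],"gripper":1},{"slide":[-0.005,0,0.56],"gripper":1}]}}

```text
validation failed for argument at $.ro...
```

Request:
{"name": "drive_tool", "arguments": {"rows": [{"slide":[0,0,0],"gripper":-0.3},{"slide":[0,0,0],"gripper":-0.5},{"slide":[0,0,0],"gripper":-0.6},{"slide":[0,0,0],"gripper":-1},{"slide":[0,0,0],"gripper":-1},{"slide":[0,0,0],"gripper":-1},{"slide":[0,0,0],"gripper":-1},{"slide":[0,0,0],"gripper":-1},{"slide":[0,0,0],"gripper":-1},{"slide":[0,0,0],"gripper":-1}], "squeeze": 30}}

```text
validation failed for argument at $.ro...
```

Run:
```python
from h import *
st()
for n in('side','top'):
    p=optics.read_camera(n); print([(d['at'],d['p']) for d in optics.place_of('lid_handle',p)])
```

```text
4.35 [ 0.6574 -0.0179  0.3601] [3.14 0.   1.62] [ 0.05 -0.22 -0.48] [0.01 0.02 0.02] 0.08546130765576691 0.0 [-0.155  0.476  0.679  1.773 -0.     1.367]
[([194.4, 94.1], 0.83)]
[]
```

Both calls were refused because `rot` is required in each row, so I'll resend them with it included.

Request:
{"name": "drive_tool", "arguments": {"rows": [{"slide":[-0.005,0,0.2],"rot":[0,0,0],"gripper":1},{"slide":[-0.005,0,0.35],"rot":[0,0,0],"gripper":1},{"slide":[-0.005,0,0.45],"rot":[0,0,0],"gripper":1},{"slide":[-0.005,0,0.56],"rot":[0,0,0],"gripper":1},{"slide":[-0.005,0,0.56],"rot":[0,0,0],"gripper":1},{"slide":[-0.005,0,0.56],"rot":[0,0,0],"gripper":1},{"slide":[-0.005,0,0.56],"rot":[0,0,0],"gripper":1}]}}

```text
time_s: 5.25
tcp_pos: [0.6584, -0.0183, 0.2488]
tool_rot: [3.14, 0.0, 1.621]
contact_force: [-0.3, 0.1, -0.6]
width: 0.0855
gripper_force: 0.0
```

Request:
{"name": "drive_tool", "arguments": {"rows": [{"slide":[0,0,0],"rot":[0,0,0],"gripper":-0.3},{"slide":[0,0,0],"rot":[0,0,0],"gripper":-0.5},{"slide":[0,0,0],"rot":[0,0,0],"gripper":-0.6},{"slide":[0,0,0],"rot":[0,0,0],"gripper":-1},{"slide":[0,0,0],"rot":[0,0,0],"gripper":-1},{"slide":[0,0,0],"rot":[0,0,0],"gripper":-1},{"slide":[0,0,0],"rot":[0,0,0],"gripper":-1},{"slide":[0,0,0],"rot":[0,0,0],"gripper":-1},{"slide":[0,0,0],"rot":[0,0,0],"gripper":-1},{"slide":[0,0,0],"rot":[0,0,0],"gripper":-1}], "squeeze": 30}}

```text
time_s: 6.25
tcp_pos: [0.658, -0.0183, 0.2474]
tool_rot: [3.141, 0.0, 1.621]
contact_force: [-0.6, 0.5, 1.8]
width: 0.0107
gripper_force: 29.3
```

Run:
```python
from h import *
st()
p=optics.read_camera('side'); print([(d['at'],d['p']) for d in optics.place_of('lid_handle',p)])
v=np.load('v.npy'); o=robot.get_obs()
for da in (0,.1,.3): 
    B=lidpt(v[:3],v[3]-da,.18,.008,0); print(B)
```

```text
6.25 [ 0.658  -0.0183  0.2474] [3.141 0.    1.621] [-0.55  0.49  1.84] [-0.01 -0.09 -0.07] 0.010733389513070487 29.271675646305084 [-0.155  0.449  0.349  1.471  0.     1.365]
[([193.5, 94.3], 0.97)]
[ 0.65686498 -0.01947884  0.26700683]
[ 0.63891357 -0.02036591  0.26815987]
[ 0.6031145  -0.02213492  0.26507212]
```

Gripped. Next I'll work out the arc moves.

```bash
cat >> h.py <<'E'
def arc(a0,angles,dr=0):
    v=np.load('v.npy')[:3]; f=lambda a:np.array([-(.18+dr)*np.cos(a)+.008*np.sin(a),(.18+dr)*np.sin(a)+.008*np.cos(a)])
    for a in angles:
        d=f(a)-f(a0); print(round(a,3),'[0, %.3f, %.3f]'%(d[0]/.2,-d[1]/.2))
E
python3 -c "
from h import *
arc(1.64,np.arange(1.59,1.1,-.05))
print();arc(1.14,np.arange(1.08,.5,-.06))"
```

```text
1.59 [0, -0.045, -0.004]
1.54 [0, -0.090, -0.006]
1.49 [0, -0.135, -0.005]
1.44 [0, -0.180, -0.002]
1.39 [0, -0.225, 0.003]
1.34 [0, -0.269, 0.010]
1.29 [0, -0.313, 0.019]
1.24 [0, -0.357, 0.031]
1.19 [0, -0.399, 0.045]
1.14 [0, -0.442, 0.061]

1.08 [0, -0.049, 0.022]
1.02 [0, -0.097, 0.047]
0.96 [0, -0.144, 0.074]
0.9 [0, -0.189, 0.105]
0.84 [0, -0.231, 0.138]
0.78 [0, -0.272, 0.173]
0.72 [0, -0.311, 0.211]
0.66 [0, -0.347, 0.251]
0.6 [0, -0.381, 0.293]
0.54 [0, -0.412, 0.337]
```

Request:
{"name": "drive_tool", "arguments": {"rows": [{"slide":[0,-0.045,-0.004],"rot":[0,0,0],"gripper":-1},{"slide":[0,-0.09,-0.006],"rot":[0,0,0],"gripper":-1},{"slide":[0,-0.135,-0.005],"rot":[0,0,0],"gripper":-1},{"slide":[0,-0.18,-0.002],"rot":[0,0,0],"gripper":-1},{"slide":[0,-0.225,0.003],"rot":[0,0,0],"gripper":-1},{"slide":[0,-0.269,0.01],"rot":[0,0,0],"gripper":-1},{"slide":[0,-0.313,0.019],"rot":[0,0,0],"gripper":-1},{"slide":[0,-0.357,0.031],"rot":[0,0,0],"gripper":-1},{"slide":[0,-0.399,0.045],"rot":[0,0,0],"gripper":-1},{"slide":[0,-0.442,0.061],"rot":[0,0,0],"gripper":-1}], "squeeze": 30}}

```text
time_s: 7.35
tcp_pos: [0.5686, -0.0225, 0.2347]
tool_rot: [-3.141, -0.001, 1.621]
contact_force: [0.7, 6.4, 0.4]
width: 0.0113
gripper_force: 30.3
```

Run:
```python
from h import *
st()
v=np.load('v.npy')[:3]; S=optics.read_camera('side'); o=robot.get_obs()
f=S['frame'].copy()
print([(d['at'],d['p']) for d in optics.place_of('lid_handle',S)], proj(S,o['tcp_pos']+[0,0,.019]), proj(S,lidpt(v,1.14,.18,.008,0)))
cv2.imwrite('pics/s2.png',cv2.cvtColor(cv2.resize(f[40:290,110:360],(600,600)),cv2.COLOR_RGB2BGR))
```

```text
7.35 [ 0.5686 -0.0225  0.2347] [-3.141e+00 -1.000e-03  1.621e+00] [0.7  6.41 0.38] [ 1.04 -0.4  -0.08] 0.011310160038828464 30.33411204814911 [-0.187  0.291  0.076  1.356  0.     1.333]
[([233.3, 115.6], 0.96)] [[231.40775216 115.69635654]] [[231.30237623 114.39260604]]
```

View pics/s2.png

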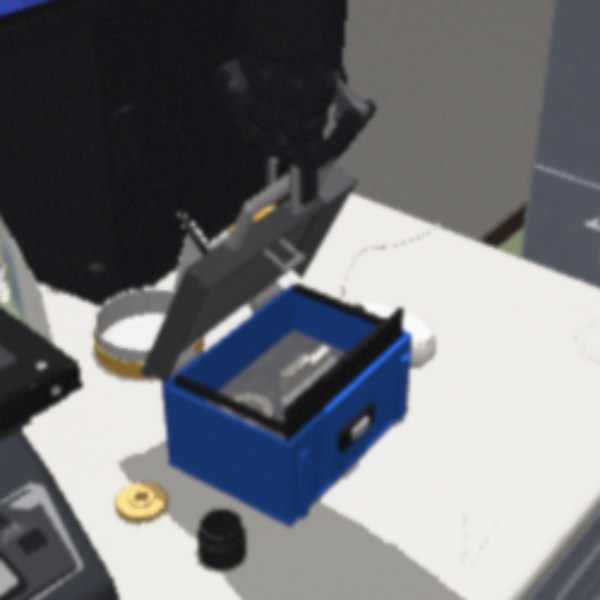

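The lid follows at about 1.14 rad, with the fingers on the bar near (305,185) in the crop. There's a small sideways force, so I'll shift slightly in +y while continuing.

Request:
{"name": "drive_tool", "arguments": {"rows": [{"slide":[0.003,-0.049,0.022],"rot":[0,0,0],"gripper":-1},{"slide":[0.006,-0.097,0.047],"rot":[0,0,0],"gripper":-1},{"slide":[0.009,-0.144,0.074],"rot":[0,0,0],"gripper":-1},{"slide":[0.01,-0.189,0.105],"rot":[0,0,0],"gripper":-1},{"slide":[0.01,-0.231,0.138],"rot":[0,0,0],"gripper":-1},{"slide":[0.01,-0.272,0.173],"rot":[0,0,0],"gripper":-1},{"slide":[0.01,-0.311,0.211],"rot":[0,0,0],"gripper":-1},{"slide":[0.01,-0.347,0.251],"rot":[0,0,0],"gripper":-1},{"slide":[0.01,-0.381,0.293],"rot":[0,0,0],"gripper":-1},{"slide":[0.01,-0.412,0.337],"rot":[0,0,0],"gripper":-1},{"slide":[0.01,-0.412,0.337],"rot":[0,0,0],"gripper":-1}], "squeeze": 30}}

```text
time_s: 8.55
tcp_pos: [0.4862, -0.0257, 0.1662]
tool_rot: [-3.139, 0.001, 1.62]
contact_force: [1.0, -3.9, -4.8]
width: 0.0105
gripper_force: 29.9
```

Run:
```python
from h import *
st()
v=np.load('v.npy')[:3]; S=optics.read_camera('side'); o=robot.get_obs()
print([(d['at'],d['p']) for d in optics.place_of('lid_handle',S)], proj(S,o['tcp_pos']+[0,0,.019]), proj(S,lidpt(v,.54,.18,.008,0)),lidpt(v,.54,.18,.008,0))
arc(.54,np.arange(.5,.19,-.04))
```

```text
8.55 [ 0.4862 -0.0257  0.1662] [-3.139e+00  1.000e-03  1.620e+00] [ 1.02 -3.9  -4.82] [-0.75 -0.41 -0.12] 0.010528590056614376 29.899781942367554 [-0.224  0.183 -0.248  1.141 -0.002  1.297]
[([266.6, 162.8], 0.59), ([166.5, 253.1], 0.22)] [[267.99199792 161.90112234]] [[268.84204114 160.64253714]] [ 0.4862912  -0.02790776  0.18740615]
0.5 [0, -0.019, 0.030]
0.46 [0, -0.037, 0.062]
0.42 [0, -0.054, 0.094]
0.38 [0, -0.070, 0.126]
0.34 [0, -0.084, 0.159]
0.3 [0, -0.097, 0.193]
0.26 [0, -0.108, 0.227]
0.22 [0, -0.118, 0.262]
```

Request:
{"name": "drive_tool", "arguments": {"rows": [{"slide":[-0.004,-0.019,0.03],"rot":[0,0,0],"gripper":-1},{"slide":[-0.004,-0.037,0.062],"rot":[0,0,0],"gripper":-1},{"slide":[-0.004,-0.054,0.094],"rot":[0,0,0],"gripper":-1},{"slide":[-0.004,-0.07,0.126],"rot":[0,0,0],"gripper":-1},{"slide":[-0.004,-0.084,0.159],"rot":[0,0,0],"gripper":-1},{"slide":[-0.004,-0.097,0.193],"rot":[0,0,0],"gripper":-1},{"slide":[-0.004,-0.108,0.227],"rot":[0,0,0],"gripper":-1},{"slide":[-0.004,-0.108,0.227],"rot":[0,0,0],"gripper":-1},{"slide":[-0.004,-0.108,0.227],"rot":[0,0,0],"gripper":-1}], "squeeze": 30}}

```text
time_s: 9.55
tcp_pos: [0.4662, -0.0266, 0.1218]
tool_rot: [3.141, -0.0, 1.621]
contact_force: [6.3, 0.6, -4.9]
width: 0.0107
gripper_force: 29.4
```

Run:
```python
from h import *
st()
v=np.load('v.npy')[:3]; o=robot.get_obs()
print(lidpt(v,.26,.18,.008,0))
arc(.25,np.arange(.23,.05,-.02))
```

```text
9.55 [ 0.4662 -0.0266  0.1218] [ 3.141 -0.     1.621] [ 6.27  0.64 -4.92] [ 0.13 -1.41 -0.08] 0.010665210165095524 29.369109570980072 [-2.370e-01  1.800e-01 -3.740e-01  1.016e+00  1.000e-03  1.283e+00]
[ 0.46469847 -0.02897477  0.14200562]
0.23 [0, -0.005, 0.017]
0.21 [0, -0.010, 0.035]
0.19 [0, -0.014, 0.052]
0.17 [0, -0.018, 0.070]
0.15 [0, -0.022, 0.087]
0.13 [0, -0.025, 0.105]
0.11 [0, -0.028, 0.123]
0.09 [0, -0.031, 0.141]
0.07 [0, -0.033, 0.159]
```

Request:
{"name": "drive_tool", "arguments": {"rows": [{"slide":[0,0,0.017],"rot":[0,0,0],"gripper":-1},{"slide":[0,-0.002,0.035],"rot":[0,0,0],"gripper":-1},{"slide":[0,-0.005,0.052],"rot":[0,0,0],"gripper":-1},{"slide":[0,-0.005,0.052],"rot":[0,0,0],"gripper":-1},{"slide":[0,-0.005,0.052],"rot":[0,0,0],"gripper":-1}], "squeeze": 30}}

```text
time_s: 10.05
tcp_pos: [0.4638, -0.0267, 0.1115]
tool_rot: [-3.14, -0.0, 1.621]
contact_force: [-4.6, 0.6, -2.6]
width: 0.0109
gripper_force: 29.9
```

Request:
{"name": "drive_tool", "arguments": {"rows": [{"slide":[0,-0.004,0.01],"rot":[0,0,0],"gripper":-1},{"slide":[0,-0.006,0.02],"rot":[0,0,0],"gripper":-1},{"slide":[0,-0.008,0.03],"rot":[0,0,0],"gripper":-1},{"slide":[0,-0.008,0.03],"rot":[0,0,0],"gripper":-1},{"slide":[0,-0.008,0.03],"rot":[0,0,0],"gripper":-1}]}}

```text
time_s: 10.55
tcp_pos: [0.4628, -0.0268, 0.106]
tool_rot: [-3.141, -0.0, 1.621]
contact_force: [-5.2, 0.5, 2.9]
width: 0.0107
gripper_force: 30.6
```

Run:
```python
from h import *
import time
st()
optics.read_camera('side'); st()
```

```text
10.55 [ 0.4628 -0.0268  0.106 ] [-3.141 -0.     1.621] [-5.23  0.55  2.9 ] [ 0.13  0.87 -0.11] 0.01074573636948973 30.57137221097946 [-0.239  0.189 -0.407  0.975  0.     1.281]
10.6 [ 0.4628 -0.0268  0.1059] [-3.141 -0.     1.621] [-5.41  1.1   2.28] [ 0.1   0.93 -0.11] 0.010715796716059092 30.578725934028625 [-0.239  0.189 -0.407  0.975  0.     1.281]
```

The lid rests on the seal. I'll unload it, release the bar with the fingers only partly open, and then press from above with shut fingers so the force reading is clean.

Request:
{"name": "drive_tool", "arguments": {"rows": [{"slide":[0,0.006,-0.012],"rot":[0,0,0],"gripper":-1},{"slide":[0,0.006,-0.012],"rot":[0,0,0],"gripper":-1},{"slide":[0,0.006,-0.012],"rot":[0,0,0],"gripper":-0.3},{"slide":[0,0.006,-0.012],"rot":[0,0,0],"gripper":-0.3},{"slide":[0,0.006,-0.012],"rot":[0,0,0],"gripper":-0.3},{"slide":[0,0.006,-0.012],"rot":[0,0,0],"gripper":-0.3},{"slide":[0,0.006,-0.012],"rot":[0,0,0],"gripper":-0.3}]}}

```text
time_s: 11.3
tcp_pos: [0.4645, -0.0269, 0.1083]
tool_rot: [3.141, 0.0, 1.621]
contact_force: [0.0, -0.1, 0.6]
width: 0.0299
gripper_force: 0.0
```

Request:
{"name": "drive_tool", "arguments": {"rows": [{"slide":[0,0,-0.1],"rot":[0,0,0],"gripper":-0.3},{"slide":[0,0,-0.2],"rot":[0,0,0],"gripper":-0.3},{"slide":[0,0,-0.25],"rot":[0,0,0],"gripper":-0.3},{"slide":[0,0,-0.25],"rot":[0,0,0],"gripper":-1},{"slide":[0,0,-0.25],"rot":[0,0,0],"gripper":-1},{"slide":[0,0,-0.25],"rot":[0,0,0],"gripper":-1},{"slide":[0,0,-0.25],"rot":[0,0,0],"gripper":-1},{"slide":[0,0,-0.25],"rot":[0,0,0],"gripper":-1}]}}

```text
time_s: 12.1
tcp_pos: [0.4641, -0.0268, 0.1578]
tool_rot: [-3.141, -0.0, 1.621]
contact_force: [0.0, -0.3, 0.1]
width: 0.0003
gripper_force: 0.0
```

Run:
```python
from h import *
st()
v=np.load('v.npy')[:3]; S=optics.read_camera('side'); f=S['frame'].copy()
print([(d['at'],d['p']) for d in optics.place_of('lid_handle',S)])
for a in(.1,.14,.18,.22): print(a,proj(S,lidpt(v,a,.18,.008,0)),lidpt(v,a,.18,.008,0))
W=optics.read_camera('wrist')
print([(d['at'],d['p']) for d in optics.place_of('lid_handle',W)])
cv2.imwrite('pics/s3.png',cv2.cvtColor(np.hstack([cv2.resize(f[90:290,160:360],(400,400)),cv2.resize(W['frame'],(400,400))]),cv2.COLOR_RGB2BGR))
```

```text
12.1 [ 0.4641 -0.0268  0.1578] [-3.141 -0.     1.621] [ 0.01 -0.34  0.12] [-0.06 -0.01 -0.  ] 0.0002525761723718658 0.0 [-0.238  0.151 -0.311  1.11   0.     1.282]
[([280.6, 196.9], 0.94)]
0.1 [[280.02045868 198.1237819 ]] [ 0.45829775 -0.02929106  0.11393005]
0.14 [[279.67928813 194.90783697]] [ 0.45947586 -0.02923284  0.12103949]
0.18 [[279.20275766 191.63328798]] [ 0.46093698 -0.02916064  0.12809607]
0.22 [[278.5902291  188.30639519]] [ 0.46267878 -0.02907457  0.13508851]
[([249.8, 220.7], 0.74)]
```

View pics/s3.png

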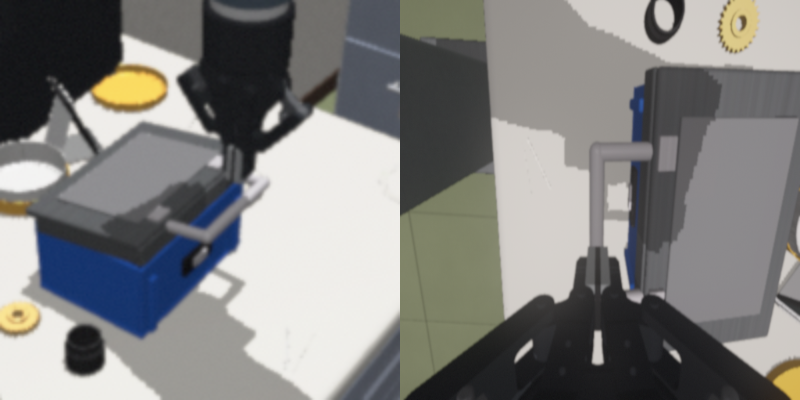

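The lid rests on the seal at about 0.14 rad, with the shut fingertips above the bar. I'll centre them on the bar and press in small steps.

Request:
{"name": "drive_tool", "arguments": {"rows": [{"slide":[0,-0.015,0.05],"rot":[0,0,0],"gripper":-1},{"slide":[0,-0.015,0.1],"rot":[0,0,0],"gripper":-1},{"slide":[0,-0.015,0.13],"rot":[0,0,0],"gripper":-1},{"slide":[0,-0.015,0.13],"rot":[0,0,0],"gripper":-1},{"slide":[0,-0.015,0.13],"rot":[0,0,0],"gripper":-1}]}}

```text
time_s: 12.8
tcp_pos: [0.4613, -0.027, 0.1321]
tool_rot: [-3.141, -0.0, 1.621]
contact_force: [0.2, -0.6, 0.4]
width: 0.0002
gripper_force: 0.0
```

Request:
{"name": "drive_tool", "arguments": {"rows": [{"slide":[0,0,0.01],"rot":[0,0,0],"gripper":-1},{"slide":[0,0,0.02],"rot":[0,0,0],"gripper":-1},{"slide":[0,0,0.03],"rot":[0,0,0],"gripper":-1},{"slide":[0,0,0.03],"rot":[0,0,0],"gripper":-1},{"slide":[0,0,0.03],"rot":[0,0,0],"gripper":-1}]}}

```text
time_s: 13.3
tcp_pos: [0.4613, -0.027, 0.1263]
tool_rot: [3.141, -0.0, 1.621]
contact_force: [-1.2, -1.5, 0.3]
width: -0.0001
gripper_force: 0.4
```

Request:
{"name": "drive_tool", "arguments": {"rows": [{"slide":[0,0,0.01],"rot":[0,0,0],"gripper":-1},{"slide":[0,0,0.02],"rot":[0,0,0],"gripper":-1},{"slide":[0,0,0.02],"rot":[0,0,0],"gripper":-1},{"slide":[0,0,0.02],"rot":[0,0,0],"gripper":-1}]}}

```text
time_s: 13.7
tcp_pos: [0.4612, -0.027, 0.1223]
tool_rot: [-3.141, -0.0, 1.621]
contact_force: [-1.4, 0.3, 2.9]
width: -0.0004
gripper_force: 1.4
```

Request:
{"name": "drive_tool", "arguments": {"rows": [{"slide":[0,0,0.01],"rot":[0,0,0],"gripper":-1},{"slide":[0,0,0.02],"rot":[0,0,0],"gripper":-1},{"slide":[0,0,0.02],"rot":[0,0,0],"gripper":-1},{"slide":[0,0,0.02],"rot":[0,0,0],"gripper":-1}]}}

```text
time_s: 14.1
tcp_pos: [0.461, -0.027, 0.1183]
tool_rot: [-3.141, -0.0, 1.621]
contact_force: [-2.7, 0.4, 5.2]
width: 0.0001
gripper_force: 2.3
```

Request:
{"name": "drive_tool", "arguments": {"rows": [{"slide":[0,-0.002,0.005],"rot":[0,0,0],"gripper":-1},{"slide":[0,-0.002,0.01],"rot":[0,0,0],"gripper":-1},{"slide":[0,-0.002,0.01],"rot":[0,0,0],"gripper":-1},{"slide":[0,-0.002,0.01],"rot":[0,0,0],"gripper":-1}]}}

```text
time_s: 14.5
tcp_pos: [0.4608, -0.027, 0.1165]
tool_rot: [3.141, 0.0, 1.621]
contact_force: [-3.8, -1.2, 8.2]
width: -0.0001
gripper_force: 3.8
```

Request:
{"name": "drive_tool", "arguments": {"rows": [{"slide":[0,-0.002,0.005],"rot":[0,0,0],"gripper":-1},{"slide":[0,-0.002,0.01],"rot":[0,0,0],"gripper":-1},{"slide":[0,-0.002,0.01],"rot":[0,0,0],"gripper":-1},{"slide":[0,-0.002,0.01],"rot":[0,0,0],"gripper":-1}]}}

```text
time_s: 14.9
tcp_pos: [0.4605, -0.027, 0.1145]
tool_rot: [3.141, 0.0, 1.621]
contact_force: [-3.5, 0.3, 6.4]
width: -0.0
gripper_force: 3.3
```

```bash
cat > avg.py <<'E'
from h import *
F=[]
for i in range(6):
    S=optics.read_camera('side'); o=robot.get_obs(); F.append([*o['contact_force'],o['gripper_force']])
print(np.mean(F,0).round(2),np.std(F,0).round(2),o['tcp_pos'].round(4),o['time_s'])
E
python3 avg.py
```

```text
[-3.9  -0.02  6.94  3.3 ] [0.46 0.47 0.26 0.  ] [ 0.4605 -0.027   0.1145] 15.2
```

Request:
{"name": "drive_tool", "arguments": {"rows": [{"slide":[0,-0.001,0.005],"rot":[0,0,0],"gripper":-1},{"slide":[0,-0.001,0.005],"rot":[0,0,0],"gripper":-1},{"slide":[0,-0.001,0.005],"rot":[0,0,0],"gripper":-1}]}}

```text
time_s: 15.5
tcp_pos: [0.4603, -0.027, 0.1134]
tool_rot: [3.141, -0.0, 1.621]
contact_force: [-2.9, 0.9, 6.3]
width: 0.0003
gripper_force: 3.0
```

```bash
python3 avg.py
```

```text
[-3.12 -0.06  5.4   3.  ] [0.4  0.51 0.49 0.  ] [ 0.4603 -0.027   0.1134] 15.8
```

Run:
```python
from h import *
v=np.load('v.npy')[:3]; S=optics.read_camera('side'); f=S['frame'].copy(); o=robot.get_obs()
print([(d['at'],d['p']) for d in optics.place_of('lid_handle',S)])
for a in(0,.05,.1,.14): print(a,proj(S,lidpt(v,a,.18,.008,0)),lidpt(v,a,.18,.008,0))
print(proj(S,o['tcp_pos']))
W=optics.read_camera('wrist')
print([(d['at'],d['p']) for d in optics.place_of('lid_handle',W)])
cv2.imwrite('pics/s4.png',cv2.cvtColor(np.hstack([cv2.resize(f[140:240,220:320],(400,400),interpolation=cv2.INTER_CUBIC),cv2.resize(W['frame'][130:330,160:360],(400,400))]),cv2.COLOR_RGB2BGR))
```

```text
[([278.1, 199.1], 0.85), ([167.0, 252.5], 0.44)]
0 [[280.28844809 205.86887747]] [ 0.4566019  -0.02937486  0.096     ]
0.05 [[280.25810242 202.05224525]] [ 0.45722592 -0.02934402  0.10498625]
0.1 [[280.02045868 198.1237819 ]] [ 0.45829775 -0.02929106  0.11393005]
0.14 [[279.67928813 194.90783697]] [ 0.45947586 -0.02923284  0.12103949]
[[278.43052302 198.51898163]]
[]
```

View pics/s4.png

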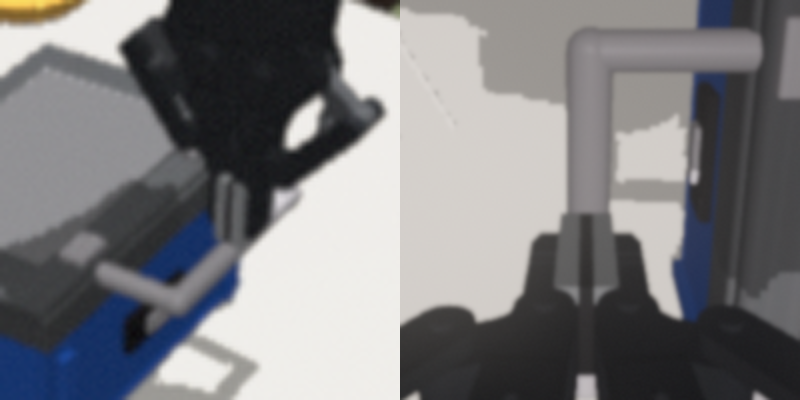

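Force fell while descending, so the catch may have taken. I'll back off a few mm to test it: if it's caught, the force should vanish at once.

Request:
{"name": "drive_tool", "arguments": {"rows": [{"slide":[0,0,-0.01],"rot":[0,0,0],"gripper":-1},{"slide":[0,0,-0.02],"rot":[0,0,0],"gripper":-1},{"slide":[0,0,-0.02],"rot":[0,0,0],"gripper":-1},{"slide":[0,0,-0.02],"rot":[0,0,0],"gripper":-1}]}}

```text
time_s: 16.4
tcp_pos: [0.4608, -0.027, 0.1176]
tool_rot: [3.14, -0.0, 1.621]
contact_force: [-0.1, 1.0, 5.0]
width: -0.0002
gripper_force: 2.7
```

```bash
python3 avg.py
```

```text
[0.75 1.31 5.05 2.74] [0.47 0.59 0.48 0.  ] [ 0.4608 -0.027   0.1176] 16.7
```

Not caught yet, so I'll keep pressing.

Request:
{"name": "drive_tool", "arguments": {"rows": [{"slide":[0,0,0.01],"rot":[0,0,0],"gripper":-1},{"slide":[0,-0.001,0.02],"rot":[0,0,0],"gripper":-1},{"slide":[0,-0.002,0.025],"rot":[0,0,0],"gripper":-1},{"slide":[0,-0.002,0.025],"rot":[0,0,0],"gripper":-1}]}}

```text
time_s: 17.1
tcp_pos: [0.4601, -0.027, 0.1124]
tool_rot: [3.141, 0.0, 1.621]
contact_force: [-0.4, 0.1, 5.2]
width: 0.0005
gripper_force: 2.5
```

```bash
python3 avg.py
```

```text
[-0.87  1.16  4.99  2.52] [0.55 0.44 0.46 0.02] [ 0.4601 -0.0271  0.1124] 17.4
```

Request:
{"name": "drive_tool", "arguments": {"rows": [{"slide":[0,-0.001,0.005],"rot":[0,0,0],"gripper":-1},{"slide":[0,-0.001,0.005],"rot":[0,0,0],"gripper":-1},{"slide":[0,-0.001,0.005],"rot":[0,0,0],"gripper":-1}]}}

```text
time_s: 17.7
tcp_pos: [0.4599, -0.027, 0.1115]
tool_rot: [3.141, -0.0, 1.621]
contact_force: [-0.6, 1.2, 5.7]
width: -0.0001
gripper_force: 3.0
```

```bash
python3 avg.py
```

```text
[-0.5   1.11  5.72  2.99] [0.39 0.35 0.51 0.  ] [ 0.4599 -0.0271  0.1115] 18.0
```

Request:
{"name": "drive_tool", "arguments": {"rows": [{"slide":[0,-0.001,0.005],"rot":[0,0,0],"gripper":-1},{"slide":[0,-0.002,0.01],"rot":[0,0,0],"gripper":-1},{"slide":[0,-0.002,0.01],"rot":[0,0,0],"gripper":-1},{"slide":[0,-0.002,0.01],"rot":[0,0,0],"gripper":-1}]}}

```text
time_s: 18.4
tcp_pos: [0.4597, -0.0271, 0.1096]
tool_rot: [3.141, 0.0, 1.621]
contact_force: [0.2, 1.3, 6.3]
width: 0.0
gripper_force: 3.4
```

```bash
python3 avg.py
```

```text
[-0.3   0.91  6.7   3.38] [0.74 0.55 0.25 0.  ] [ 0.4597 -0.0271  0.1096] 18.7
```

Request:
{"name": "drive_tool", "arguments": {"rows": [{"slide":[0,-0.001,0.005],"rot":[0,0,0],"gripper":-1},{"slide":[0,-0.001,0.005],"rot":[0,0,0],"gripper":-1},{"slide":[0,-0.001,0.005],"rot":[0,0,0],"gripper":-1}]}}

```text
time_s: 19.0
tcp_pos: [0.4596, -0.0271, 0.1087]
tool_rot: [3.14, -0.0, 1.621]
contact_force: [0.3, 0.9, 6.9]
width: 0.0001
gripper_force: 3.3
```

```bash
python3 avg.py
```

```text
[-0.47  1.27  6.62  3.35] [0.39 0.55 0.5  0.  ] [ 0.4596 -0.0271  0.1087] 19.3
```

Request:
{"name": "drive_tool", "arguments": {"rows": [{"slide":[0,-0.001,0.005],"rot":[0,0,0],"gripper":-1},{"slide":[0,-0.001,0.01],"rot":[0,0,0],"gripper":-1},{"slide":[0,-0.001,0.01],"rot":[0,0,0],"gripper":-1}]}}

```text
time_s: 19.6
tcp_pos: [0.4594, -0.0271, 0.1066]
tool_rot: [3.14, 0.0, 1.621]
contact_force: [-0.9, 1.1, 5.7]
width: 0.0
gripper_force: 3.0
```

```bash
python3 avg.py
```

```text
[0.14 0.98 6.26 3.1 ] [0.37 0.43 0.48 0.02] [ 0.4594 -0.0271  0.1066] 19.9
```

Request:
{"name": "drive_tool", "arguments": {"rows": [{"slide":[0,-0.001,0.005],"rot":[0,0,0],"gripper":-1},{"slide":[0,-0.001,0.005],"rot":[0,0,0],"gripper":-1},{"slide":[0,-0.001,0.005],"rot":[0,0,0],"gripper":-1}]}}

```text
time_s: 20.2
tcp_pos: [0.4592, -0.0271, 0.1056]
tool_rot: [3.14, -0.0, 1.621]
contact_force: [0.1, 1.4, 5.7]
width: -0.0006
gripper_force: 3.0
```

```bash
python3 avg.py
```

```text
[0.63 1.06 6.   2.98] [0.52 0.49 0.41 0.  ] [ 0.4592 -0.0271  0.1056] 20.5
```

Run:
```python
from h import *
S=optics.read_camera('side'); f=S['frame'].copy(); o=robot.get_obs()
print([(d['at'],d['p']) for d in optics.place_of('lid_handle',S)],proj(S,o['tcp_pos']))
W=optics.read_camera('wrist')
cv2.imwrite('pics/s5.png',cv2.cvtColor(np.hstack([cv2.resize(f[140:240,220:320],(400,400),interpolation=cv2.INTER_CUBIC),cv2.resize(W['frame'][130:330,160:360],(400,400))]),cv2.COLOR_RGB2BGR))
```

```text
[] [[278.71505468 201.98358995]]
```

View pics/s5.png

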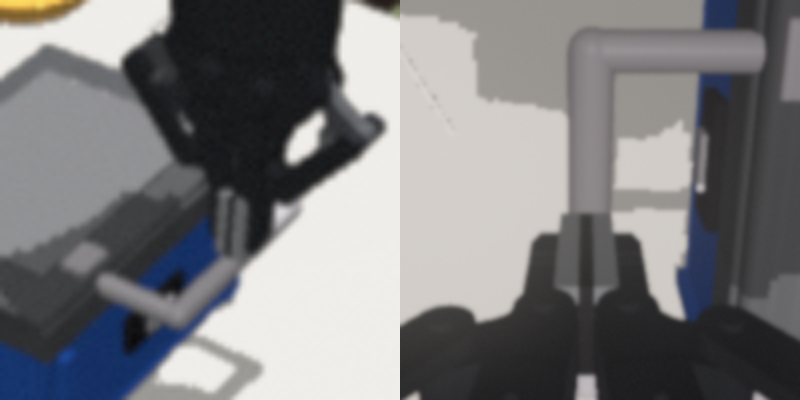

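The bar is still under the fingertips and the lid is lower, with the bar corner at (175,320) in the left crop. Continuing.

Request:
{"name": "drive_tool", "arguments": {"rows": [{"slide":[0,-0.001,0.005],"rot":[0,0,0],"gripper":-1},{"slide":[0,-0.001,0.005],"rot":[0,0,0],"gripper":-1},{"slide":[0,-0.001,0.005],"rot":[0,0,0],"gripper":-1}]}}

```text
time_s: 20.95
tcp_pos: [0.4592, -0.0271, 0.1048]
tool_rot: [3.14, 0.0, 1.621]
contact_force: [0.2, 1.1, 8.0]
width: -0.0002
gripper_force: 3.9
```

Request:
{"name": "drive_tool", "arguments": {"rows": [{"slide":[0,0,0.005],"rot":[0,0,0],"gripper":-1},{"slide":[0,0,0.005],"rot":[0,0,0],"gripper":-1},{"slide":[0,0,0.005],"rot":[0,0,0],"gripper":-1}]}}

```text
time_s: 21.25
tcp_pos: [0.4591, -0.0271, 0.1038]
tool_rot: [3.14, 0.0, 1.621]
contact_force: [0.0, 1.0, 8.0]
width: 0.0
gripper_force: 4.2
```

```bash
python3 avg.py
```

```text
[-0.31  1.1   8.21  4.17] [0.35 0.33 0.39 0.  ] [ 0.4591 -0.0271  0.1038] 21.55
```

Request:
{"name": "drive_tool", "arguments": {"rows": [{"slide":[0,-0.001,0.005],"rot":[0,0,0],"gripper":-1},{"slide":[0,-0.001,0.005],"rot":[0,0,0],"gripper":-1},{"slide":[0,-0.001,0.005],"rot":[0,0,0],"gripper":-1}]}}

```text
time_s: 21.85
tcp_pos: [0.459, -0.0271, 0.103]
tool_rot: [3.14, 0.0, 1.621]
contact_force: [-0.3, 2.2, 9.3]
width: 0.0002
gripper_force: 5.2
```

```bash
python3 avg.py
```

```text
[-0.14  1.83 10.15  5.16] [0.52 0.4  0.35 0.  ] [ 0.4591 -0.0271  0.103 ] 22.15
```

Force is rising steeply (10 N), so the catch has probably taken. I'll back off to test.

Request:
{"name": "drive_tool", "arguments": {"rows": [{"slide":[0,0,-0.01],"rot":[0,0,0],"gripper":-1},{"slide":[0,0,-0.02],"rot":[0,0,0],"gripper":-1},{"slide":[0,0,-0.02],"rot":[0,0,0],"gripper":-1},{"slide":[0,0,-0.02],"rot":[0,0,0],"gripper":-1}]}}

```text
time_s: 22.55
tcp_pos: [0.458, -0.0271, 0.1059]
tool_rot: [-3.141, -0.0, 1.621]
contact_force: [1.0, -0.0, -0.0]
width: -0.0
gripper_force: 0.0
```

```bash
python3 avg.py
```

```text
[-0.04 -0.15  0.14  0.01] [0.44 0.24 0.34 0.03] [ 0.4582 -0.0271  0.1061] 22.85
```

The force dropped to zero just 3 mm up, where it was 6 N before, so the lid is caught. I'll lift clear and verify.

Request:
{"name": "drive_tool", "arguments": {"rows": [{"slide":[0,0,-0.1],"rot":[0,0,0],"gripper":-1},{"slide":[0,0,-0.3],"rot":[0,0,0],"gripper":-1},{"slide":[0,0,-0.5],"rot":[0,0,0],"gripper":-1},{"slide":[0,0,-0.5],"rot":[0,0,0],"gripper":-1},{"slide":[0,0,-0.5],"rot":[0,0,0],"gripper":-1},{"slide":[0,0,-0.5],"rot":[0,0,0],"gripper":-1}]}}

```text
time_s: 23.45
tcp_pos: [0.4578, -0.027, 0.2054]
tool_rot: [-3.14, -0.0, 1.621]
contact_force: [0.7, 0.3, 0.4]
width: -0.0001
gripper_force: 0.0
```

Run:
```python
from h import *
st(); S=optics.read_camera('side')
print([(d['at'],d['p']) for d in optics.place_of('lid_handle',S)])
v=np.load('v.npy')[:3]
for a in(0,.05,.14): print(a,proj(S,lidpt(v,a,.18,.008,0)))
save(S,'s6')
```

```text
23.45 [ 0.4578 -0.027   0.2054] [-3.14  -0.     1.621] [0.73 0.33 0.44] [-0.03  0.02  0.01] -0.00010923562757413243 0.0 [-0.242  0.114 -0.23   1.229  0.     1.278]
[([281.6, 203.9], 0.71)]
0 [[280.28844809 205.86887747]]
0.05 [[280.25810242 202.05224525]]
0.14 [[279.67928813 194.90783697]]
```

View pics/s6.png

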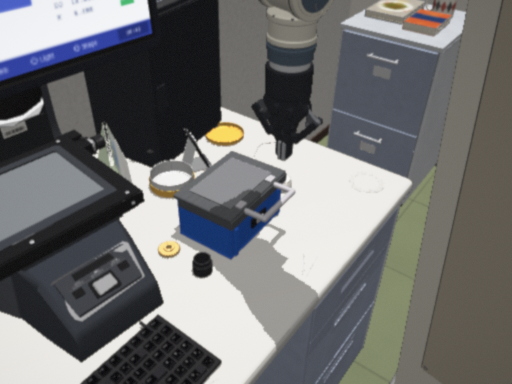

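The lid stays shut at about 0.03 rad (bar at (281,204)), the gripper is clear, and the gear (169,249) and loupe (203,265) haven't moved.

```bash
python3 -c "
from h import *
print(ticket.job_done())"
```

```text
the job is handed in; nothing more can be done
None
```

The lid is lowered, caught shut at about 0.03 rad by the side camera, and the job is handed in at about 23.5 s. The push on the bar averaged about 10 N at most, under the 12 N crush limit. The gripper is clear; the gear and loupe haven't moved, and nothing went near the mouse, though I didn't re-measure it.

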